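Line up the gift row by height

TASK

Line up the four goods on the display board in order of height, each standing upright and centred on its own cork disc: the shortest (small spool) on the disc next to the wooden price block, then the large spool, then the lidded jar, and the tallest (red carton) on the disc farthest from the price block. Do not shift or knock over the candle in its glass.

Things in the scene. Friction and masses are not known exactly. Their poses are not given: they have to be found in the camera images.
- small_spool_mid (a point): small wooden spool wound with green ribbon, standing on end: a cylinder 46 mm across and 30 mm tall. The point is its centre, 15 mm above its foot; z is its axis, up
- large_spool_mid (a point): larger wooden spool wound with natural twine, standing on end: a cylinder 56 mm across and 52 mm tall. The point is its centre, 26 mm above its foot; z is its axis, up
- jar_mid (a point): small round glass jar of pink salts with a flat steel lid that is shut and fixed: body 48 mm across, 70 mm tall in all. A small lid tab stands out 29 mm from the axis on the -x side, 66 mm above the foot, and the lid's hinge about as far on the +x side: grip it across its y axis. The point is on its axis, half-way up, 35 mm above its foot; z up
- carton_mid (a point): tall red carton standing upright, 34 mm thick (x), 70 mm wide (y), 155 mm tall (z up), light. The point is its centre, 77.5 mm above its foot. Grip it across the 34 mm thickness, well above its centre, as its top would otherwise meet the gripper's body
- mark_a_top (a point): round cork disc, 74 mm across, 2 mm proud of the wooden display board (510 x 90 x 12 mm, fixed to the counter). The four discs lie in one straight row along the board, 100 mm apart; this is the first (end) disc. The point is the centre of its top face, 14 mm above the counter. x points across the board, y along the row from disc d to disc a, z up
- mark_b_top (a point): round cork disc, 74 mm across, 2 mm proud of the wooden display board (510 x 90 x 12 mm, fixed to the counter). The four discs lie in one straight row along the board, 100 mm apart; this is the second disc. The point is the centre of its top face, 14 mm above the counter. x points across the board, y along the row from disc d to disc a, z up
- mark_c_top (a point): round cork disc, 74 mm across, 2 mm proud of the wooden display board (510 x 90 x 12 mm, fixed to the counter). The four discs lie in one straight row along the board, 100 mm apart; this is the third disc. The point is the centre of its top face, 14 mm above the counter. x points across the board, y along the row from disc d to disc a, z up
- mark_d_top (a point): round cork disc, 74 mm across, 2 mm proud of the wooden display board (510 x 90 x 12 mm, fixed to the counter). The four discs lie in one straight row along the board, 100 mm apart; this is the fourth (other end) disc. The point is the centre of its top face, 14 mm above the counter. x points across the board, y along the row from disc d to disc a, z up
- price_block_mid (a point): small wooden price block with an upright card, 20 mm (x) by 55 mm (y), 39 mm tall, fixed on the board beyond one end of the row, 75 mm from the nearest disc's centre; which end changes from start to start. A low round lidded pot (65 mm across, 29 mm tall) is fixed likewise beyond the other end and is not part of the job. The point is the block's centre, half-way up
- candle_mid (a point): rose candle in a clear glass painted with green leaves, 63 mm across, 76 mm tall, standing loose among the goods: it must stay where it is. The point is its centre, 38 mm above its foot
There are look-alikes about, which are no part of the job. Leave any orange look-alike of the part that bears small_spool_mid alone.

How it is judged:
By the outcome, as a careful person would: the job done as asked, in the order asked, and still so for the second after the job is handed in, with the robot touching nothing.
It also fails if it takes over 112 s, if anything falls off the work surface, if the arm or the gripper's body presses on something with over 40 N, if the wrist force passes 120 N, or if a joint passes its speed limit or range.

ROBOT

A 6-joint arm with a two-finger parallel gripper is mounted at the origin on a cart in front of the work surface, level with it; the furniture and walls round the work are solid. World frame = base frame: x ahead of the robot, y to its left, z up, the work surface at z = 0. Lengths are in m, angles in rad, forces in N, time in s.
With the tool pointing down it reaches from about 0.35 to 0.85 m from the base axis. Payload 8.1 kg.
Tool frame: the origin (TCP) lies between the finger pads; the fingertips stand 14 mm ahead of it and the grasp point (between the pads) lies 5 mm behind it; z points along the fingers, y is the direction in which the jaws open and shut (so a half turn about z gives the same grasp; the last joint's range is limited). The gripper opens to 85 mm and grips with 20 to 120 N. Pads are 22 mm wide; open, the fingers measure 114 mm over their backs; the gripper's body (76 mm by 85 mm) begins 54 mm behind the grasp point. The pads swing forward as they close: fully open they stand 13 mm farther back than shut.
Start: joints at [-1.286, 0.13, 1.488, -0, 1.523, -0.085], TCP at [0.217, -0.559, 0.245] pointing down, gripper open.
Joint ranges: [-2.96, 2.96], [-0.89, 2.26], [0.02, 2.5], [-1.34, 4.48], [0, 2.73], [-2.66, 2.66]. Speed limits (rad/s): [2.39, 2.39, 2.79, 3.14, 3.14, 3.14].

INTERFACE

Orientations are given as a unit quaternion [x, y, z, w].
In Python, from rig import state, cams, workorder gives the robot as it stands. The module is installed in compiled form; this text tells all that it offers.
- The arm moves only by the shell command python3 -m jog 'ROWS' [FORCE]. ROWS is JSON, a list of rows, each a list of 7 numbers: the shift along the tool's x, y, z in mm, then the turn, a rotation vector about the tool's x, y, z in rad, then the opening in per cent of the stroke, from 0 (shut) to 100 (fully open). A call has 1 to 10 rows; each row is the pose to reach, as a shift and turn from the pose commanded when the call began, along the tool's axes at that moment; what a row does not reach only later rows make up. A row lasts 1/10 s, in which the tool goes at most 50 mm and 8.59 degrees, less where a joint would pass 70% of its speed; a pose out of reach is approached as far as the arm can. A call with a gripper value outside its range is refused whole. The fingers move at their own pace and stop on an object; FORCE is the grip in N (left out, the last holds). Time passes only in rows, so rows that repeat a pose let the fingers close. It gives the time, the measured TCP pose, the force and the opening at its end, in the units of the state.
- state(): the state, without advancing time (a new reading comes with each control period).
- cams.get_image(name): name is "scene" or "top"; returns a dict with "frame" (420x560x3 uint8, red, green, blue), "mtx" (3x3 intrinsics, pixels), "rvec" (rotation vector, rad) and "tvec" (3), from world to camera coordinates, as OpenCV has them. Camera axes: x right, y down, z forward; pixel columns grow to the right and rows downward; lengths in m; the calibration is good to about 2 mm. A picture is of the moment at which its call begins. There is no depth.
- workorder.hand_in(): hands the job in, once; it reports no verdict.
Trained networks look in the newest picture that a camera, given by its name, has taken for a name from the list of things; names that differ only in an ending like _2 or _b are one class to them, and where a whole thing is asked for, a point or a joint stands for the part that bears it (a point fixed in the world has none). Each returns a list of dicts, best first, with "confidence" (0 to 1); they miss things now and then, are a little off and sometimes report something else, mostly with a low value. They report only what shows in the picture. A call takes as long as a camera call. They do not tell look-alikes from the thing itself.
- cams.find_in(camera, target): "rect" ([left, top, right, bottom] in pixels, round what is visible of it).
- cams.outline_of(camera, target): "pixels" (420x560 bool, what is visible of it) and "rect" ([left, top, right, bottom] in pixels, round what is visible of it).
- cams.pinpoint(camera, target): "at" ([row, column] in pixels: a listed point, or the origin of a listed thing).
The state is a dict: "t": time; "joint_pos": joint angles; "joint_velocities": joint speeds; "joint_efforts": joint torques, N m; "tcp_pos": TCP position; "tool_rot": TCP orientation; "contact_force": force on the tool from outside, world axes, zero at the start; "wrist_torque": the same for the moment, N m; "width": opening from 0.0 (shut) to 1.0 (fully open).
Only numpy, scipy, OpenCV 4.12 (cv2) and the standard library are available. Lean on these libraries where they do the work, as an engineer would, in place of code of your own. Each camera call takes 0.05 s, during which the arm holds its last target.

## Working session

There is one attempt and no reset: what is moved stays moved. The work goes in short steps, Python scripts to look and compute and a shell command to move; the robot and the scene stay as the last step left them, time stands still between calls to the robot, and variables do not carry over. Pictures are saved under pics/ and viewed, and the job is handed in when it is done.

```bash
mkdir -p pics; ls
python3 - <<'E'
from rig import state,cams
import cv2
s=state();print(s['t'],s['tcp_pos'],s['tool_rot'],s['width'])
for n in('scene','top'):
    d=cams.get_image(n);cv2.imwrite(f'pics/{n}0.png',d['frame'][:,:,::-1]);print(n,d['mtx'].tolist(),d['rvec'],d['tvec'])
    for t in['small_spool_mid','large_spool_mid','jar_mid','carton_mid','mark_a_top','mark_b_top','mark_c_top','mark_d_top','price_block_mid','candle_mid']:
        print(t,[([round(float(x)) for x in r['at']],round(r['confidence'],2)) for r in cams.pinpoint(n,t)])
E
```

```text
pics
0.0 [ 0.21675832 -0.55891629  0.24422352] [ 9.82950912e-01  1.83865807e-01 -8.95273948e-05 -9.28072270e-04] 0.9968678433611998
scene [[388.46806668456986, 0.0, 278.85380053172156], [0.0, 388.46806668456986, 208.07949352667794], [0.0, 0.0, 1.0]] [ 1.00834093 -2.3938459   1.05986515] [0.41682536 0.32188771 0.7267949 ]
small_spool_mid [([338, 172], 0.75)]
large_spool_mid [([228, 238], 0.94)]
jar_mid [([258, 198], 0.66)]
carton_mid [([287, 225], 0.85)]
mark_a_top [([251, 305], 0.78)]
mark_b_top [([231, 332], 0.81)]
mark_c_top [([208, 354], 0.59)]
mark_d_top [([194, 376], 0.85)]
price_block_mid [([264, 288], 0.8), ([231, 333], 0.21)]
candle_mid [([289, 155], 0.69), ([226, 235], 0.6), ([258, 196], 0.41)]
top [[389.12418857508055, 0.0, 280.69553198911325], [0.0, 389.12418857508055, 212.51828072003897], [0.0, 0.0, 1.0]] [ 2.13848717 -2.15453571  0.12739402] [0.04881927 0.56865832 1.13352981]
small_spool_mid [([224, 234], 0.55), ([238, 165], 0.46)]
large_spool_mid [([190, 260], 0.85)]
jar_mid [([195, 211], 0.52)]
carton_mid [([241, 202], 0.83), ([243, 353], 0.37)]
mark_a_top [([244, 284], 0.97), ([186, 258], 0.26)]
mark_b_top [([245, 322], 0.89)]
mark_c_top [([241, 350], 0.91)]
mark_d_top [([244, 386], 0.78), ([195, 212], 0.68)]
price_block_mid [([249, 262], 0.63)]
candle_mid [([200, 175], 0.8)]
```

View pics/scene0.png

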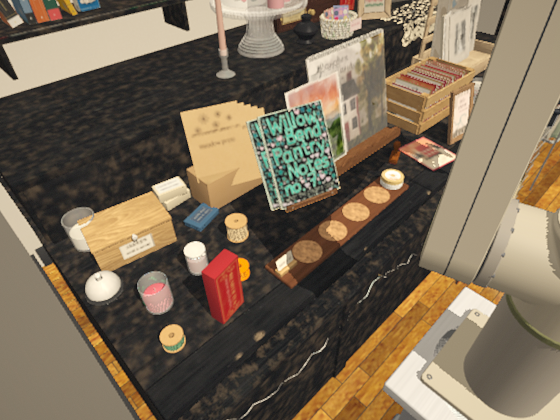

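View pics/top0.png

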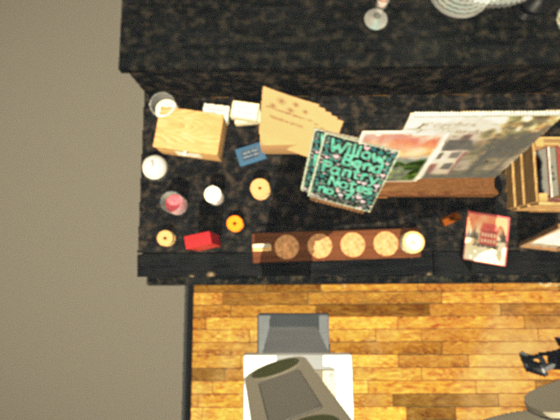

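The scene picture shows the price block at (285,262), next to disc a at (307,251). The goods are:
- **Green spool:** (172,338)
- **Orange look-alike:** (240,269)
- **Carton:** (225,287)
- **Jar:** (196,258)
- **Large spool:** (237,228)
- **Candle:** (155,292)

Next I'll enlarge this area and triangulate the positions.

```bash
cat > h.py <<'E'
import numpy as np,cv2
from rig import state,cams
def cam(n):
    d=cams.get_image(n);R,_=cv2.Rodrigues(np.array(d['rvec'],float));d['R']=R;d['t']=np.array(d['tvec'],float).ravel();return d
def onz(d,u,v,z):
    r=d['R'].T@np.linalg.solve(d['mtx'],[u,v,1.]);c=-d['R'].T@d['t'];return c+r*(z-c[2])/r[2]
def proj(d,P):
    return cv2.projectPoints(np.array(P,float).reshape(-1,3),np.array(d['rvec'],float),np.array(d['tvec'],float),np.array(d['mtx']),None)[0].reshape(-1,2)
E
python3 - <<'E'
from h import *
H=dict(small_spool_mid=.015,large_spool_mid=.026,jar_mid=.035,carton_mid=.0775,mark_a_top=.014,mark_b_top=.014,mark_c_top=.014,mark_d_top=.014,price_block_mid=.0315,candle_mid=.038)
D={n:cam(n) for n in('scene','top')}
for t,z in H.items():
    for n in D:
        for r in cams.pinpoint(n,t)[:2]:
            print(t,n,round(r['confidence'],2),onz(D[n],r['at'][1],r['at'][0],z).round(4))
f=D['scene']['frame'];c=f[200:365,80:320]
cv2.imwrite('pics/cs.png',cv2.resize(c,None,fx=3.3,fy=3.3,interpolation=cv2.INTER_CUBIC)[:,:,::-1])
f=D['top']['frame'];c=f[150:275,140:300]
cv2.imwrite('pics/ct.png',cv2.resize(c,None,fx=4.7,fy=4.7,interpolation=cv2.INTER_CUBIC)[:,:,::-1])
E
```

```text
small_spool_mid scene 0.73 [0.5504 0.1854 0.015 ]
small_spool_mid scene 0.69 [0.4942 0.4033 0.015 ]
small_spool_mid top 0.61 [0.5378 0.1894 0.015 ]
small_spool_mid top 0.47 [0.4918 0.3919 0.015 ]
large_spool_mid scene 0.7 [0.6516 0.11   0.026 ]
large_spool_mid top 0.7 [0.6508 0.1038 0.026 ]
jar_mid scene 0.69 [0.6233 0.2472 0.035 ]
jar_mid top 0.86 [0.6383 0.261  0.035 ]
carton_mid scene 0.97 [0.4793 0.2723 0.0775]
carton_mid top 0.6 [0.491  0.2599 0.0775]
carton_mid top 0.31 [ 0.4699 -0.2489  0.0775]
mark_a_top scene 0.68 [0.4671 0.0332 0.014 ]
mark_a_top top 0.73 [0.4807 0.0321 0.014 ]
mark_b_top scene 0.66 [ 0.4709 -0.072   0.014 ]
mark_b_top top 0.7 [ 0.4727 -0.0701  0.014 ]
mark_c_top scene 0.65 [ 0.4729 -0.1603  0.014 ]
mark_c_top top 0.63 [ 0.4807 -0.1815  0.014 ]
mark_d_top scene 0.82 [ 0.476 -0.262  0.014]
mark_d_top top 0.95 [ 0.4727 -0.2722  0.014 ]
price_block_mid scene 0.84 [0.4624 0.11   0.0315]
price_block_mid top 0.53 [0.4644 0.0986 0.0315]
candle_mid scene 0.93 [0.6088 0.3621 0.038 ]
candle_mid top 0.63 [0.6009 0.3689 0.038 ]
```

View pics/cs.png

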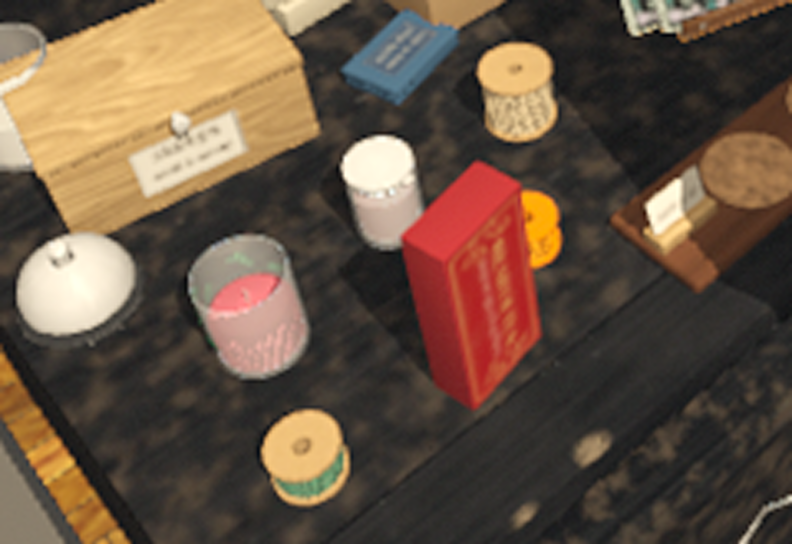

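View pics/ct.png

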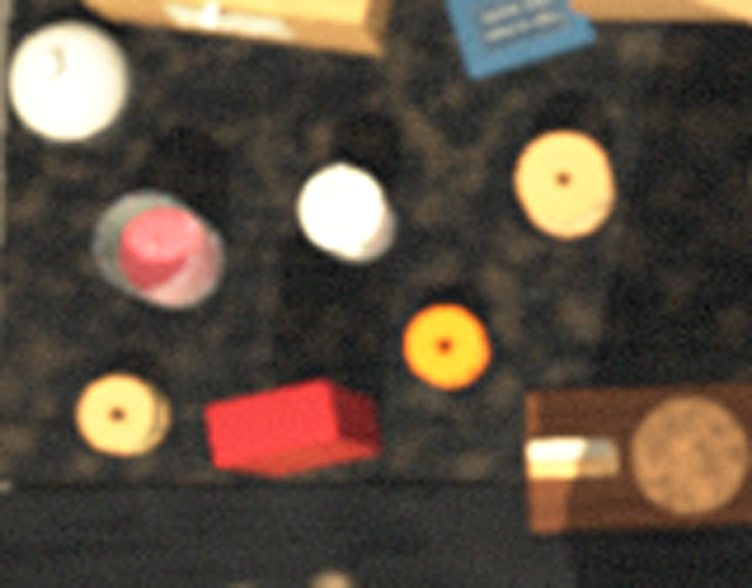

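The crop confirms the job's small spool is the green-ribboned one at (172,338). The orange one at (240,269) is the look-alike and stays put. Next I'll refine the poses by fitting known-size silhouettes to the outlines.

```bash
cat >> h.py <<'E'
from scipy.optimize import minimize
def cyl(r,h,x,y,z0=0):
    a=np.linspace(0,2*np.pi,48,endpoint=False);c=np.c_[x+r*np.cos(a),y+r*np.sin(a)]
    return np.vstack([np.c_[c,np.full(48,z0)],np.c_[c,np.full(48,z0+h)]])
def box(x,y,w):
    p=np.array([[sx*.017,sy*.035,z] for sx in(-1,1) for sy in(-1,1) for z in(0,.155)])
    c,s=np.cos(w),np.sin(w);return np.c_[x+c*p[:,0]-s*p[:,1],y+s*p[:,0]+c*p[:,1],p[:,2]]
def ren(d,P):
    S=8;q=cv2.convexHull(proj(d,P).astype(np.float32)).reshape(-1,2)
    m=np.zeros((420,560),np.float32);x0,y0=np.floor(q.min(0)).astype(int)-2;x1,y1=np.ceil(q.max(0)).astype(int)+3
    b=np.zeros(((y1-y0)*S,(x1-x0)*S),np.uint8);cv2.fillConvexPoly(b,np.round(((q-[x0,y0])+.5)*S*16).astype(np.int32),1,shift=4)
    b=b.reshape(y1-y0,S,x1-x0,S).mean((1,3));m[y0:y1,x0:x1]=b;return m
def fit(D,M,f,p0,step):
    def cost(p):
        e=0
        for n in M:
            r=ren(D[n],f(p));e-=np.minimum(r,M[n]).sum()/np.maximum(r,M[n]).sum()
        return e/len(M)
    s=np.vstack([p0]+[np.array(p0)+np.eye(len(p0))[i]*step[i] for i in range(len(p0))])
    o=minimize(cost,p0,method='Nelder-Mead',options=dict(initial_simplex=s,xatol=1e-4,fatol=1e-4));return o.x,-o.fun
def mask(n,t,d,P0):
    best=None;g=proj(d,P0).mean(0)
    for r in cams.outline_of(n,t):
        v=np.argwhere(r['pixels'])
        if len(v)==0: continue
        k=np.linalg.norm(v.mean(0)[::-1]-g)
        if best is None or k<best[0]:best=(k,r['pixels'].astype(np.float32))
    return best[1] if best and best[0]<15 else None
E
cat > m.py <<'E'
from h import *
import sys
OB=dict(small_spool_mid=(.023,.030),large_spool_mid=(.028,.052),jar_mid=(.024,.070),candle_mid=(.0315,.076))
def meas(D,t,p0,z0=0):
    f=(lambda p:box(*p)+[0,0,z0]) if t=='carton_mid' else (lambda p:cyl(*OB[t],*p,z0))
    st=[.01,.01]+([.1] if t=='carton_mid' else [])
    M={n:mask(n,t,D[n],f(p0)) for n in D};M={n:m for n,m in M.items() if m is not None}
    out={}
    for k in [list(M)]+[[n] for n in M]:
        x,s=fit(D,{n:M[n] for n in k},f,p0,st);out['+'.join(k)]=(x.round(4).tolist(),round(float(s),3))
    print(t,out)
if __name__=='__main__':
    D={n:cam(n) for n in('scene','top')}
    meas(D,'small_spool_mid',[.492,.397]);meas(D,'large_spool_mid',[.651,.107]);meas(D,'jar_mid',[.630,.255])
    meas(D,'carton_mid',[.485,.266,0.1]);meas(D,'candle_mid',[.605,.366])
    for i,k in enumerate('abcd'):
        OB['mark_%s_top'%k]=(.037,.002);meas(D,'mark_%s_top'%k,[.474,.033-.1*i],.012)
E
python3 m.py
```

```text
small_spool_mid {'scene+top': ([0.4984, 0.3989], 0.926), 'scene': ([0.4979, 0.3996], 0.957), 'top': ([0.4984, 0.3972], 0.941)}
large_spool_mid {'scene+top': ([0.6446, 0.1094], 0.885), 'scene': ([0.6437, 0.1113], 0.876), 'top': ([0.6446, 0.1083], 0.914)}
jar_mid {'scene+top': ([0.6249, 0.2495], 0.904), 'scene': ([0.6259, 0.2492], 0.905), 'top': ([0.6242, 0.2492], 0.911)}
carton_mid {'top': ([0.4823, 0.2687, 0.2152], 0.939)}
candle_mid {'scene+top': ([0.6013, 0.37], 0.922), 'scene': ([0.604, 0.3695], 0.928), 'top': ([0.6007, 0.3688], 0.92)}
mark_a_top {'scene+top': ([0.4685, 0.0315], 0.913), 'scene': ([0.469, 0.0335], 0.944), 'top': ([0.4672, 0.0296], 0.937)}
mark_b_top {'scene+top': ([0.4722, -0.0685], 0.909), 'scene': ([0.4718, -0.0674], 0.946), 'top': ([0.4725, -0.0696], 0.885)}
mark_c_top {'scene+top': ([0.4742, -0.1685], 0.91), 'scene': ([0.4743, -0.1664], 0.929), 'top': ([0.4739, -0.1704], 0.939)}
mark_d_top {'scene+top': ([0.4776, -0.2694], 0.902), 'scene': ([0.4783, -0.2661], 0.905), 'top': ([0.4777, -0.2709], 0.934)}
```

```bash
cat > go.py <<'E'
import sys,numpy as np
from rig import state
from scipy.spatial.transform import Rotation as R
x,y,z,phi=map(float,sys.argv[1:5])
s=state();p=np.array(s['tcp_pos']);q=R.from_quat(s['tool_rot'])
ph=np.deg2rad(phi);T=R.from_matrix(np.array([[np.cos(ph),np.sin(ph),0],[np.sin(ph),-np.cos(ph),0],[0,0,-1]]).T)
d=q.inv().apply(np.array([x,y,z])-p)*1000;r=(q.inv()*T).as_rotvec()
print('t',round(s['t'],2),'pos',p.round(4),'phi',np.rad2deg(np.arctan2(*q.as_matrix()[[1,0],0])).round(2),'w',round(s['width'],3),'F',np.round(s['contact_force'],1))
print('shift',d.round(1),'rot',r.round(3),'dist',np.linalg.norm(d).round())
E
python3 go.py .43 -.2 .26 90
python3 - <<'E'
from m import *
D={n:cam(n) for n in('scene','top')}
print([(r['confidence'],r['rect']) for r in cams.outline_of('scene','carton_mid')])
meas({'scene':D['scene']},'carton_mid',[.482,.2687,.215])
f=D['scene']['frame'][235:280,180:225];g=D['top']['frame'][175:215,195:240]
o=np.hstack([cv2.resize(f,(400,400),interpolation=cv2.INTER_CUBIC),cv2.resize(g,(400,400),interpolation=cv2.INTER_CUBIC)])
cv2.imwrite('pics/jar.png',o[:,:,::-1])
E
```

```text
t 3.2 pos [ 0.2169 -0.5594  0.2453] phi 21.19 w 0.999 F [0.2 0.1 0.1]
shift [ 328.6 -258.1  -14.7] rot [-0.     0.    -1.201] dist 418.0
[(0.93, [202.6, 251.5, 244.0, 324.5])]
carton_mid {'scene': ([0.4841, 0.2704, 0.2613], 0.936)}
```

View pics/jar.png

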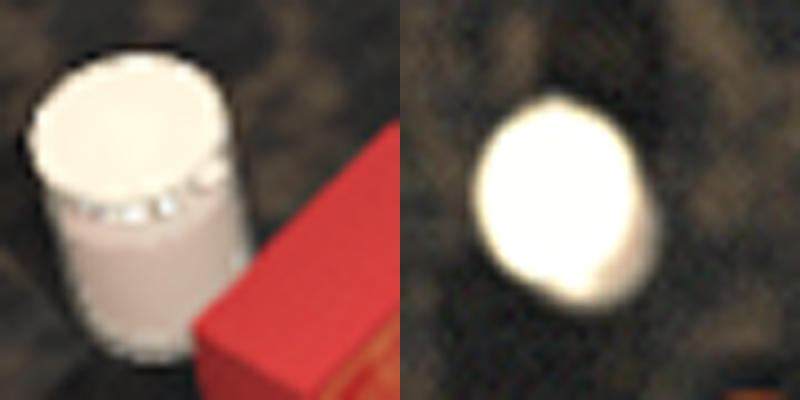

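Tab and hinge: the jar's tab points toward -x with a slight yaw of about +0.15 rad, so I'll grip it along y. Starting with the small spool.

```bash
python3 -m jog '[[330,-260,-15,0,0,-1.2,100],[330,-260,-15,0,0,-1.2,100],[330,-260,-15,0,0,-1.2,100],[330,-260,-15,0,0,-1.2,100],[330,-260,-15,0,0,-1.2,100],[330,-260,-15,0,0,-1.2,100],[330,-260,-15,0,0,-1.2,100],[330,-260,-15,0,0,-1.2,100],[330,-260,-15,0,0,-1.2,100],[330,-260,-15,0,0,-1.2,100]]' 30; python3 go.py .498 .398 .15 90
```

```text
t: 4.4
tcp_pos: [0.4319, -0.1953, 0.2607]
tool_rot: [0.706, 0.708, 0.0, 0.0]
contact_force: [-0.4, -1.1, -0.9]
width: 1.002
t 4.4 pos [ 0.4319 -0.1953  0.2607] phi 90.18 w 1.002 F [-0.4 -1.1 -0.9]
shift [593.1  67.9 110.9] rot [ 0.001 -0.     0.003] dist 607.0
```

```bash
python3 -m jog '[[500,60,10,0,0,0,75],[500,60,10,0,0,0,75],[500,60,10,0,0,0,75],[500,60,10,0,0,0,75],[500,60,10,0,0,0,75],[500,60,10,0,0,0,75],[500,60,10,0,0,0,75],[500,60,10,0,0,0,75],[500,60,10,0,0,0,75],[500,60,10,0,0,0,75]]' && python3 -m jog '[[95,10,0,0,0,0,72],[95,10,0,0,0,0,72],[95,10,0,0,0,0,72],[95,10,0,0,0,0,72],[95,10,0,0,0,0,72]]'; python3 go.py .498 .398 .05 90
```

```text
t: 5.4
tcp_pos: [0.4913, 0.2995, 0.2503]
tool_rot: [0.708, 0.706, 0.0, 0.0]
contact_force: [0.7, -0.8, 0.3]
width: 0.749
t: 5.9
tcp_pos: [0.5014, 0.392, 0.2503]
tool_rot: [0.708, 0.706, -0.0, 0.0]
contact_force: [-0.8, 0.6, -0.6]
width: 0.721
t 5.9 pos [0.5014 0.392  0.2503] phi 89.86 w 0.721 F [-0.8  0.6 -0.6]
shift [  6.2  -3.4 200.3] rot [ 0.     0.001 -0.002] dist 200.0
```

```bash
python3 -m jog '[[6,-3,50,0,0,0,72],[6,-3,100,0,0,0,72],[6,-3,150,0,0,0,72],[6,-3,180,0,0,0,72],[6,-3,180,0,0,0,72]]'; python3 go.py .498 .398 .013 90
python3 - <<'E'
from h import *
for n,(a,b,c,e) in dict(scene=(200,380,80,320),top=(150,275,120,300)).items():
    f=cam(n)['frame'][a:b,c:e];cv2.imwrite(f'pics/g1{n}.png',cv2.resize(f,None,fx=3,fy=3,interpolation=cv2.INTER_CUBIC)[:,:,::-1])
E
```

```text
t: 6.4
tcp_pos: [0.4947, 0.3952, 0.0647]
tool_rot: [0.708, 0.706, -0.005, -0.001]
contact_force: [-1.0, -0.8, -0.5]
width: 0.722
t 6.4 pos [0.4947 0.3952 0.0647] phi 89.82 w 0.722 F [-1.  -0.8 -0.5]
shift [ 3.1  3.7 51.7] rot [-0.008  0.006 -0.003] dist 52.0
```

View pics/g1scene.png

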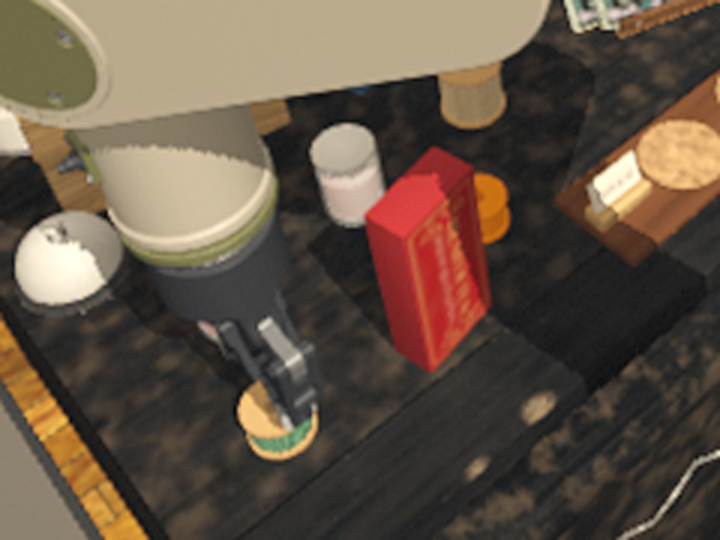

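The green spool sits between the fingers at crop (280,420), so I'll go down and grip.

```bash
python3 go.py .498 .398 .013 90; python3 -m jog '[[0,0,15,0,0,0,72],[0,0,30,0,0,0,72],[0,0,30,0,0,0,72]]'; python3 go.py .498 .398 .013 90
```

```text
t 6.5 pos [0.4984 0.3984 0.0715] phi 89.85 w 0.723 F [0.7 0.9 0.9]
shift [-0.4 -0.5 58.5] rot [ 0.     0.    -0.003] dist 59.0
t: 6.8
tcp_pos: [0.4968, 0.3987, 0.0385]
tool_rot: [0.708, 0.707, -0.001, -0.0]
contact_force: [-0.1, -0.1, -0.4]
width: 0.721
t 6.8 pos [0.4968 0.3987 0.0385] phi 89.94 w 0.721 F [-0.1 -0.1 -0.4]
shift [-0.7  1.3 25.5] rot [-0.002  0.002 -0.001] dist 26.0
```

```bash
python3 -m jog '[[0,0,14,0,0,0,72],[0,0,27,0,0,0,72],[0,0,27,0,0,0,72],[0,0,27,0,0,0,40],[0,0,27,0,0,0,30],[0,0,27,0,0,0,30],[0,0,27,0,0,0,30],[0,0,27,0,0,0,30]]' 40; python3 go.py .498 .398 .013 90
```

```text
t: 7.6
tcp_pos: [0.4979, 0.3997, 0.0137]
tool_rot: [0.707, 0.707, 0.0, 0.0]
contact_force: [-0.9, 0.2, -0.5]
width: 0.528
t 7.6 pos [0.4979 0.3997 0.0137] phi 89.94 w 0.528 F [-0.9  0.2 -0.5]
shift [-1.7  0.1  0.7] rot [ 0.    -0.    -0.001] dist 2.0
```

```bash
python3 -m jog '[[0,0,-50,0,0,0,30],[0,0,-100,0,0,0,30],[0,0,-150,0,0,0,30],[0,0,-200,0,0,0,30],[0,0,-200,0,0,0,30]]' && python3 -m jog '[[-366,-29,-200,0,0,0,30],[-366,-29,-200,0,0,0,30],[-366,-29,-200,0,0,0,30],[-366,-29,-200,0,0,0,30],[-366,-29,0,0,0,0,30],[-366,-29,0,0,0,0,30],[-366,-29,0,0,0,0,30],[-366,-29,0,0,0,0,30]]'; python3 go.py .4688 .0315 .03 90
```

```text
t: 8.1
tcp_pos: [0.5015, 0.4021, 0.2242]
tool_rot: [0.707, 0.707, 0.008, 0.001]
contact_force: [1.3, 0.6, 1.0]
width: 0.523
t: 8.9
tcp_pos: [0.469, 0.0445, 0.2191]
tool_rot: [0.707, 0.707, 0.0, 0.0]
contact_force: [0.7, 0.5, -0.7]
width: 0.526
t 8.9 pos [0.469  0.0445 0.2191] phi 89.96 w 0.526 F [ 0.7  0.5 -0.7]
shift [-13.   -0.5 189.1] rot [ 0.001  0.    -0.001] dist 190.0
```

```bash
python3 -m jog '[[-13,0,40,0,0,0,30],[-13,0,80,0,0,0,30],[-13,0,120,0,0,0,30],[-13,0,160,0,0,0,30],[-13,0,175,0,0,0,30],[-13,0,175,0,0,0,30],[-13,0,175,0,0,0,30]]'; python3 go.py .4688 .0315 .0285 90
```

```text
t: 9.6
tcp_pos: [0.4697, 0.0331, 0.0452]
tool_rot: [0.707, 0.707, 0.0, 0.0]
contact_force: [-0.1, 0.3, -0.1]
width: 0.528
t 9.6 pos [0.4697 0.0331 0.0452] phi 89.94 w 0.528 F [-0.1  0.3 -0.1]
shift [-1.6 -0.9 16.7] rot [ 0.    -0.    -0.001] dist 17.0
```

```bash
python3 -m jog '[[-1.5,-1,6,0,0,0,30],[-1.5,-1,12,0,0,0,30],[-1.5,-1,16,0,0,0,30],[-1.5,-1,16,0,0,0,30],[-1.5,-1,16,0,0,0,30]]'; python3 go.py .4688 .0315 .0285 90
```

```text
t: 10.1
tcp_pos: [0.4684, 0.0316, 0.0287]
tool_rot: [0.707, 0.707, -0.0, -0.0]
contact_force: [-0.2, 0.5, 0.0]
width: 0.527
t 10.1 pos [0.4684 0.0316 0.0287] phi 89.94 w 0.527 F [-0.2  0.5  0. ]
shift [-0.1  0.4  0.2] rot [-0.     0.    -0.001] dist 0.0
```

```bash
python3 -m jog '[[0,0,0.5,0,0,0,30],[0,0,1,0,0,0,30],[0,0,1,0,0,0,30]]'; python3 go.py .4688 .0315 .0285 90
```

```text
t: 10.4
tcp_pos: [0.4684, 0.0316, 0.0277]
tool_rot: [0.707, 0.707, 0.0, 0.0]
contact_force: [-0.5, 0.5, -1.1]
width: 0.526
t 10.4 pos [0.4684 0.0316 0.0277] phi 89.94 w 0.526 F [-0.5  0.5 -1.1]
shift [-0.1  0.4 -0.8] rot [ 0.    -0.    -0.001] dist 1.0
```

```bash
python3 -m jog '[[0,0,0,0,0,0,75],[0,0,0,0,0,0,75],[0,0,0,0,0,0,75],[0,0,-15,0,0,0,75],[0,0,-50,0,0,0,75],[0,0,-100,0,0,0,75],[0,0,-150,0,0,0,75],[80,120,-190,0,0,0,100],[80,170,-190,0,0,0,100],[80,174,-190,0,0,0,100]]'; python3 go.py .6446 .1094 .03 90
python3 - <<'E'
from m import *
D={n:cam(n) for n in('scene','top')}
meas(D,'small_spool_mid',[.469,.0315],.014)
for n,(a,b,c,e) in dict(scene=(180,300,180,400),top=(150,275,150,430)).items():
    f=D[n]['frame'][a:b,c:e];cv2.imwrite(f'pics/p1{n}.png',cv2.resize(f,None,fx=2.8,fy=2.8,interpolation=cv2.INTER_CUBIC)[:,:,::-1])
E
```

```text
t: 11.4
tcp_pos: [0.6018, 0.0958, 0.2114]
tool_rot: [0.707, 0.707, 0.001, 0.001]
contact_force: [0.0, -0.6, 1.8]
width: 1.001
t 11.4 pos [0.6018 0.0958 0.2114] phi 89.95 w 1.001 F [ 0.  -0.6  1.8]
shift [ 13.6  42.2 181.5] rot [ 0.003 -0.    -0.001] dist 187.0
small_spool_mid {'scene': ([0.4689, 0.0327], 0.945)}
```

View pics/p1scene.png

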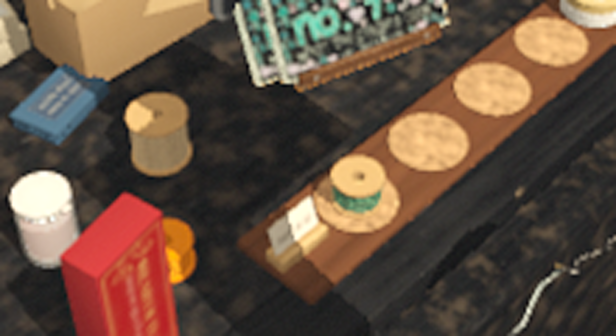

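The small spool stands upright and centred on disc a, at crop (357,190). Now the large spool.

```bash
python3 go.py .6446 .1094 .05 90; python3 -m jog '[[13,36,30,0,0,0,100],[13,36,70,0,0,0,100],[13,36,110,0,0,0,100],[13,36,130,0,0,0,100],[13,36,130,0,0,0,100],[13,36,130,0,0,0,100]]';  python3 go.py .6446 .1094 .02 90
```

```text
t 11.6 pos [0.6    0.0952 0.2079] phi 89.99 w 1.0 F [-1.3  0.2  0.3]
shift [ 14.3  45.  157.7] rot [-0.002  0.    -0.   ] dist 165.0
t: 12.2
tcp_pos: [0.6353, 0.1073, 0.0804]
tool_rot: [0.708, 0.707, 0.0, 0.0]
contact_force: [1.6, 0.5, 1.3]
width: 0.999
t 12.2 pos [0.6353 0.1073 0.0804] phi 89.92 w 0.999 F [1.6 0.5 1.3]
shift [ 2.1  9.2 60.4] rot [ 0.     0.    -0.001] dist 61.0
```

```bash
python3 -m jog '[[1.5,9,0,0,0,0,100],[1.5,9,20,0,0,0,100],[1.5,9,40,0,0,0,100],[1.5,9,58,0,0,0,100],[1.5,9,58,0,0,0,100],[1.5,9,58,0,0,0,100]]';  python3 go.py .6446 .1094 .02 90
```

```text
t: 12.8
tcp_pos: [0.6452, 0.1092, 0.0219]
tool_rot: [0.707, 0.707, 0.0, 0.0]
contact_force: [0.2, 0.1, 0.6]
width: 1.001
t 12.8 pos [0.6452 0.1092 0.0219] phi 89.94 w 1.001 F [0.2 0.1 0.6]
shift [ 0.2 -0.6  1.9] rot [ 0.    -0.    -0.001] dist 2.0
```

```bash
python3 -m jog '[[0,0,0,0,0,0,60],[0,0,0,0,0,0,40],[0,0,0,0,0,0,40],[0,0,0,0,0,0,40],[0,0,0,0,0,0,40],[0,0,-30,0,0,0,40],[0,0,-80,0,0,0,40],[0,0,-130,0,0,0,40],[0,0,-150,0,0,0,40],[0,0,-150,0,0,0,40]]' 40;  python3 go.py .4717 -.0685 .12 90
```

```text
t: 13.8
tcp_pos: [0.6478, 0.1096, 0.1775]
tool_rot: [0.707, 0.707, 0.004, 0.003]
contact_force: [0.0, 1.5, 0.2]
width: 0.646
t 13.8 pos [0.6478 0.1096 0.1775] phi 89.95 w 0.646 F [0.  1.5 0.2]
shift [-178.3 -176.4   55.7] rot [ 0.009 -0.001 -0.001] dist 257.0
```

```bash
python3 -m jog '[[-177,-174,0,0,0,0,40],[-177,-174,0,0,0,0,40],[-177,-174,0,0,0,0,40],[-177,-174,0,0,0,0,40],[-177,-174,0,0,0,0,40],[-177,-174,40,0,0,0,40],[-177,-174,80,0,0,0,40],[-177,-174,110,0,0,0,40],[-177,-174,110,0,0,0,40],[-177,-174,110,0,0,0,40]]';  python3 go.py .4717 -.0685 .0359 90
```

```text
t: 14.8
tcp_pos: [0.4696, -0.0673, 0.0607]
tool_rot: [0.707, 0.707, -0.001, -0.001]
contact_force: [-0.9, 0.5, -0.8]
width: 0.647
t 14.8 pos [ 0.4696 -0.0673  0.0607] phi 89.95 w 0.647 F [-0.9  0.5 -0.8]
shift [-1.2  2.2 24.7] rot [-0.003 -0.001 -0.001] dist 25.0
```

```bash
python3 -m jog '[[-1,1,0,0,0,0,40],[-1,1,10,0,0,0,40],[-1,1,20,0,0,0,40],[-1,1,24,0,0,0,40],[-1,1,24,0,0,0,40],[-1,1,24,0,0,0,40]]';  python3 go.py .4717 -.0685 .0359 90
```

```text
t: 15.4
tcp_pos: [0.4715, -0.0685, 0.037]
tool_rot: [0.707, 0.707, -0.0, -0.0]
contact_force: [0.0, 0.6, -1.7]
width: 0.649
t 15.4 pos [ 0.4715 -0.0685  0.037 ] phi 89.95 w 0.649 F [ 0.   0.6 -1.7]
shift [-0.   0.2  1.1] rot [-0.    -0.    -0.001] dist 1.0
```

```bash
python3 -m jog '[[0,0,1,0,0,0,40],[0,0,1,0,0,0,100],[0,0,1,0,0,0,100],[0,0,1,0,0,0,100],[0,0,1,0,0,0,100],[0,0,-20,0,0,0,100],[0,0,-60,0,0,0,100],[0,0,-110,0,0,0,100],[0,0,-160,0,0,0,100],[0,0,-170,0,0,0,100]]';python3 go.py .625 .2495 .19 10
python3 - <<'E'
from m import *
D={n:cam(n) for n in('scene','top')}
OB['mark_b_top']=(.037,.002)
meas(D,'large_spool_mid',[.4717,-.0685],.014)
f=D['scene']['frame'][170:300,180:400];cv2.imwrite(f'pics/p2.png',cv2.resize(f,None,fx=2.8,fy=2.8,interpolation=cv2.INTER_CUBIC)[:,:,::-1])
E
```

```text
t: 16.4
tcp_pos: [0.4749, -0.0694, 0.2146]
tool_rot: [0.707, 0.707, 0.003, 0.005]
contact_force: [0.2, -0.5, 0.6]
width: 1.003
t 16.4 pos [ 0.4749 -0.0694  0.2146] phi 89.94 w 1.003 F [ 0.2 -0.5  0.6]
shift [319.1 149.5  25.3] rot [ 0.011 -0.005  1.395] dist 353.0
large_spool_mid {'scene': ([0.4707, -0.0663], 0.909)}
```

View pics/p2.png

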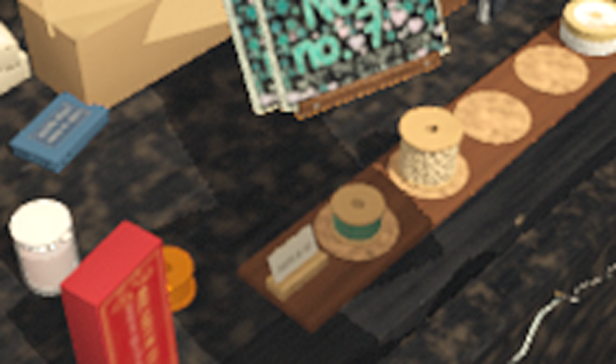

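The large spool stands centred on disc b, at crop (430,150). Now the jar.

```bash
python3 -m jog '[[320,150,15,0,0,1.4,100],[320,150,15,0,0,1.4,100],[320,150,15,0,0,1.4,100],[320,150,15,0,0,1.4,100],[320,150,15,0,0,1.4,100],[320,150,15,0,0,1.4,100],[320,150,15,0,0,1.4,100],[320,150,15,0,0,1.4,100],[320,150,15,0,0,1.4,100],[320,150,15,0,0,1.4,100]]';python3 -m jog '[[0,0,0,0,0,0,100]]';python3 go.py .625 .2495 .10 10
```

```text
t: 17.6
tcp_pos: [0.6203, 0.2519, 0.1878]
tool_rot: [0.997, 0.083, -0.003, 0.001]
contact_force: [-1.2, 0.4, 0.2]
width: 1.002
t: 17.7
tcp_pos: [0.6204, 0.2511, 0.1885]
tool_rot: [0.996, 0.084, -0.003, 0.001]
contact_force: [-0.3, 0.4, -0.4]
width: 0.999
t 17.7 pos [0.6204 0.2511 0.1885] phi 9.67 w 0.999 F [-0.3  0.4 -0.4]
shift [ 4.7  2.3 88.4] rot [ 0.001  0.005 -0.006] dist 89.0
```

```bash
python3 -m jog '[[4.5,2.5,40,0,0.005,0,100],[4.5,2.5,80,0,0.005,0,100],[4.5,2.5,80,0,0.005,0,100],[4.5,2.5,80,0,0.005,0,100]]';python3 go.py .625 .2495 .036 10
```

```text
t: 18.1
tcp_pos: [0.6252, 0.2489, 0.1105]
tool_rot: [0.996, 0.086, 0.0, 0.0]
contact_force: [-0.2, 0.3, 0.9]
width: 1.001
t 18.1 pos [0.6252 0.2489 0.1105] phi 9.82 w 1.001 F [-0.2  0.3  0.9]
shift [-0.2 -0.7 74.5] rot [ 0.001 -0.    -0.003] dist 75.0
```

```bash
python3 -m jog '[[0,-0.5,25,0,0,0,100],[0,-0.5,50,0,0,0,100],[0,-0.5,72,0,0,0,100],[0,-0.5,72,0,0,0,100],[0,-0.5,72,0,0,0,70],[0,-0.5,72,0,0,0,40],[0,-0.5,72,0,0,0,40],[0,-0.5,72,0,0,0,40],[0,-0.5,72,0,0,0,40],[0,-0.5,72,0,0,0,40]]' 40;python3 go.py .625 .2495 .036 10
```

```text
t: 19.1
tcp_pos: [0.629, 0.2506, 0.0435]
tool_rot: [0.996, 0.085, 0.005, -0.001]
contact_force: [-0.3, -1.1, 6.3]
width: 0.562
t 19.1 pos [0.629  0.2506 0.0435] phi 9.74 w 0.562 F [-0.3 -1.1  6.3]
shift [-4.2  0.4  7.4] rot [-0.    -0.009 -0.005] dist 9.0
```

```bash
python3 - <<'E'
from h import *
for n,(a,b,c,e) in dict(scene=(200,340,100,300),top=(150,275,120,300)).items():
    f=cam(n)['frame'][a:b,c:e];cv2.imwrite(f'pics/g3{n}.png',cv2.resize(f,None,fx=4,fy=4,interpolation=cv2.INTER_CUBIC)[:,:,::-1])
E
python3 go.py .625 .2495 .036 10
```

```text
t 19.2 pos [0.629  0.2506 0.0435] phi 9.74 w 0.558 F [ 1.1 -0.5  5.8]
shift [-4.2  0.4  7.4] rot [-0.    -0.009 -0.005] dist 9.0
```

View pics/g3scene.png

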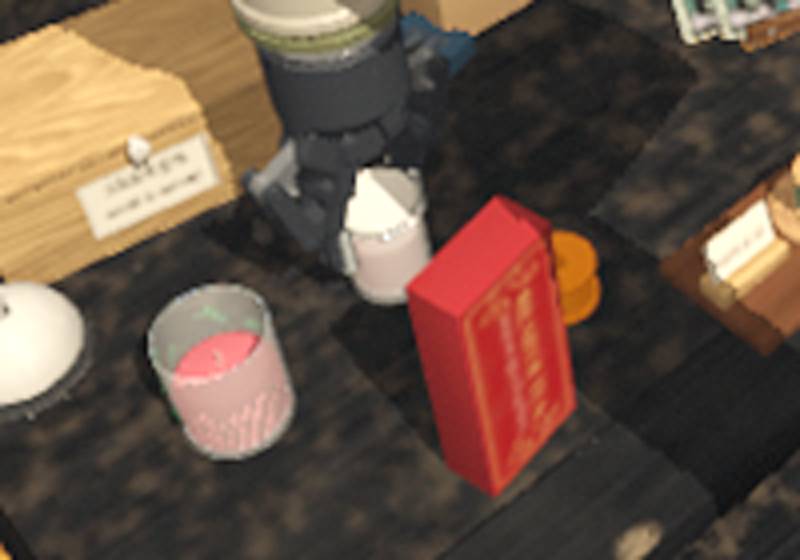

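Run:
```python
from h import *
s=state()
for k in('joint_pos','joint_velocities','joint_efforts','contact_force','wrist_torque'):print(k,np.round(s[k],3))
f=cam('top')['frame'][110:260,140:300];cv2.imwrite('pics/g3t2.png',cv2.resize(f,None,fx=4,fy=4,interpolation=cv2.INTER_CUBIC)[:,:,::-1])
```

```text
joint_pos [ 3.040e-01  4.910e-01  1.433e+00 -1.000e-03  1.208e+00  1.705e+00]
joint_velocities [-0.003  0.001 -0.001  0.001 -0.002  0.002]
joint_efforts [ 3.9900e-01 -6.6696e+01 -4.3125e+01  1.5600e-01 -3.6800e-01  1.4000e-02]
contact_force [ 1.082 -0.53   5.773]
wrist_torque [-0.057  0.196 -0.042]
```

View pics/g3t2.png

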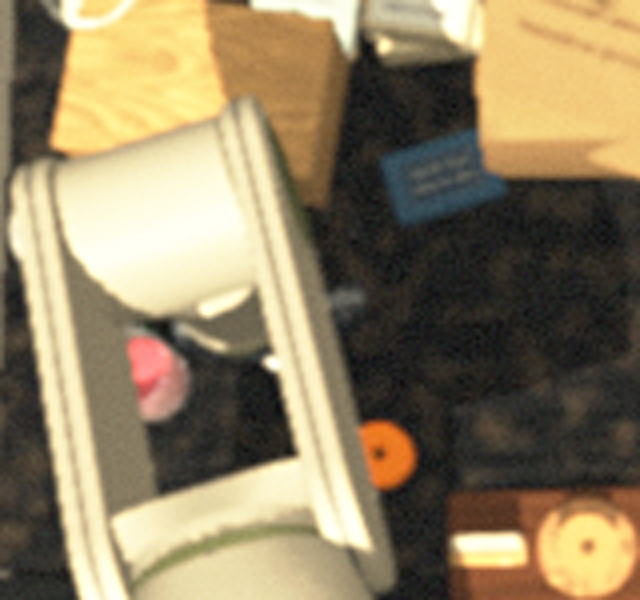

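```bash
python3 -m jog '[[0,0,-5,0,0,0,40],[0,0,-10,0,0,0,40],[0,0,-20,0,0,0,40],[0,0,-20,0,0,0,40],[0,0,-20,0,0,0,40]]';python3 go.py .625 .2495 .036 10
```

```text
t: 19.75
tcp_pos: [0.6274, 0.2502, 0.0611]
tool_rot: [0.996, 0.085, 0.003, -0.0]
contact_force: [-0.0, -0.1, -2.2]
width: 0.56
t 19.75 pos [0.6274 0.2502 0.0611] phi 9.73 w 0.56 F [-0.  -0.1 -2.2]
shift [-2.7  0.3 25.1] rot [-0.    -0.006 -0.005] dist 25.0
```

```bash
python3 -m jog '[[0,0,-40,0,0,0,40],[0,0,-80,0,0,0,40],[0,0,-120,0,0,0,40],[0,0,-150,0,0,0,40],[0,0,-150,0,0,0,40],[0,0,-150,0,0,0,40]]';python3 go.py .4747 -.1685 .21 0
```

```text
t: 20.35
tcp_pos: [0.6266, 0.2501, 0.2108]
tool_rot: [0.996, 0.085, 0.003, -0.0]
contact_force: [-0.3, -0.1, -1.5]
width: 0.561
t 20.35 pos [0.6266 0.2501 0.2108] phi 9.73 w 0.561 F [-0.3 -0.1 -1.5]
shift [-220.4  386.9   -0.7] rot [-0.001 -0.006  0.17 ] dist 445.0
```

```bash
python3 -m jog '[[-220,387,0,0,-0.005,0.14,40],[-220,387,0,0,-0.005,0.14,40],[-220,387,0,0,-0.005,0.14,40],[-220,387,0,0,-0.005,0.14,40],[-220,387,0,0,-0.005,0.14,40],[-220,387,0,0,-0.005,0.14,40],[-220,387,0,0,-0.005,0.14,40],[-220,387,0,0,-0.005,0.14,40],[-220,387,0,0,-0.005,0.14,40],[-220,387,0,0,-0.005,0.14,40]]';python3 -m jog '[[0,0,0,0,0,0,40],[0,0,0,0,0,0,40]]';python3 go.py .4747 -.1685 .0575 2
```

```text
t: 21.35
tcp_pos: [0.4716, -0.1728, 0.2066]
tool_rot: [1.0, 0.012, -0.002, -0.0]
contact_force: [1.4, 0.1, -1.9]
width: 0.559
t: 21.55
tcp_pos: [0.4743, -0.1676, 0.2077]
tool_rot: [1.0, 0.015, -0.001, -0.001]
contact_force: [0.2, 0.7, -1.5]
width: 0.56
t 21.55 pos [ 0.4743 -0.1676  0.2077] phi 1.72 w 0.56 F [ 0.2  0.7 -1.5]
shift [  0.7   1.2 150.2] rot [-0.002  0.002 -0.005] dist 150.0
```

Run:
```python
from m import *
D={n:cam(n) for n in('scene','top')}
f=D['scene']['frame'][100:300,230:450];cv2.imwrite('pics/p3.png',cv2.resize(f,None,fx=3,fy=3,interpolation=cv2.INTER_CUBIC)[:,:,::-1])
```

```text
(no output)
```

View pics/p3.png

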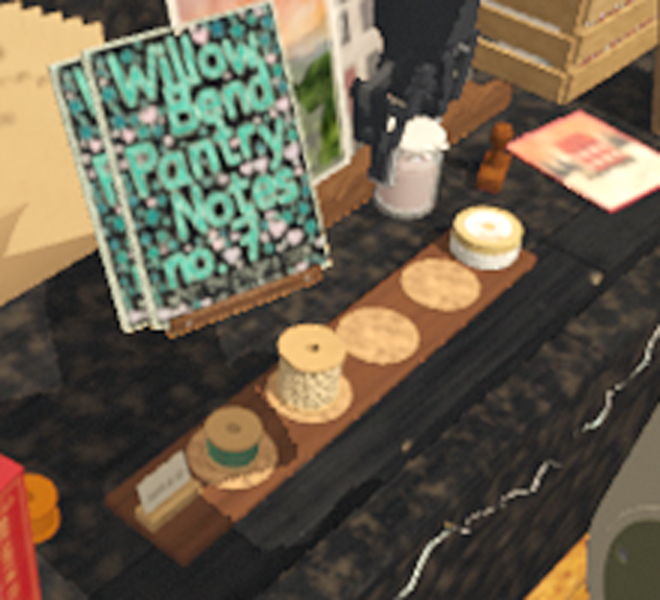

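```bash
python3 - <<'E'
from m import *
D={n:cam(n) for n in('scene',)}
meas(D,'jar_mid',[.4743,-.1676],.164)
meas(D,'jar_mid',[.4743,-.1676],.167)
E
python3 go.py .4747 -.1685 .0575 2
```

```text
t 21.75 pos [ 0.4751 -0.1674  0.2088] phi 1.82 w 0.56 F [ 0.5 -0.1 -0.9]
shift [ -0.3   1.2 151.3] rot [-0.001  0.001 -0.003] dist 151.0Traceback (most recent call last):
  File "<stdin>", line 3, in <module>
  File "m.py", line 10, in meas
    x,s=fit(D,{n:M[n] for n in k},f,p0,st);out['+'.join(k)]=(x.round(4).tolist(),round(float(s),3))
        ~~~^^^^^^^^^^^^^^^^^^^^^^^^^^^^^^^
  File "h.py", line 28, in fit
    o=minimize(cost,p0,method='Nelder-Mead',options=dict(initial_simplex=s,xatol=1e-4,fatol=1e-4));return o.x,-o.fun
    res = _minimize_neldermead(fun, x0, args, callback, bounds=bounds,
                               **options)
    fsim[k] = func(sim[k])
              ~~~~^^^^^^^^
    fx = function(np.copy(x), *(wrapper_args + args))
  File "h.py", line 26, in cost
    return e/len(M)
           ~^~~~~~~
ZeroDivisionError: division by zero
```

```bash
python3 -m jog '[[0,1,40,0,0,0,40],[0,1,80,0,0,0,40],[0,1,120,0,0,0,40],[0,1,140,0,0,0,40],[0,1,140,0,0,0,40],[0,1,140,0,0,0,40]]';python3 - <<'E'
from m import *
D={n:cam(n) for n in('scene',)}
z=state()['tcp_pos'][2]-.0435
f=D['scene']['frame'].copy();f=cv2.resize(f[120:270,290:430],None,fx=5,fy=5,interpolation=cv2.INTER_CUBIC)
for x,y,c in[(.4747,-.1685,(0,255,0)),(.4707,-.1685,(255,0,0))]:
    for zz in(z,z+.07):
        q=((proj(D['scene'],cyl(.024,0,x,y,zz))[:48]-[290,120]+.5)*5).astype(int);cv2.polylines(f,[q],True,c,1)
cv2.imwrite('pics/p3b.png',f[:,:,::-1]);
try: meas(D,'jar_mid',[.4743,-.1676],z)
except Exception as e:print('none')
E
python3 go.py .4747 -.1685 .0575 2
```

```text
t: 22.35
tcp_pos: [0.4752, -0.1691, 0.0697]
tool_rot: [1.0, 0.015, -0.0, -0.0]
contact_force: [0.0, -0.1, -0.2]
width: 0.564
jar_mid {'scene': ([0.4686, -0.1669], 0.689)}
t 22.45 pos [ 0.4764 -0.1699  0.0713] phi 1.74 w 0.556 F [-0.4 -0.5 -1.7]
shift [-1.7 -1.5 13.8] rot [ 0.001 -0.003 -0.004] dist 14.0
```

View pics/p3b.png

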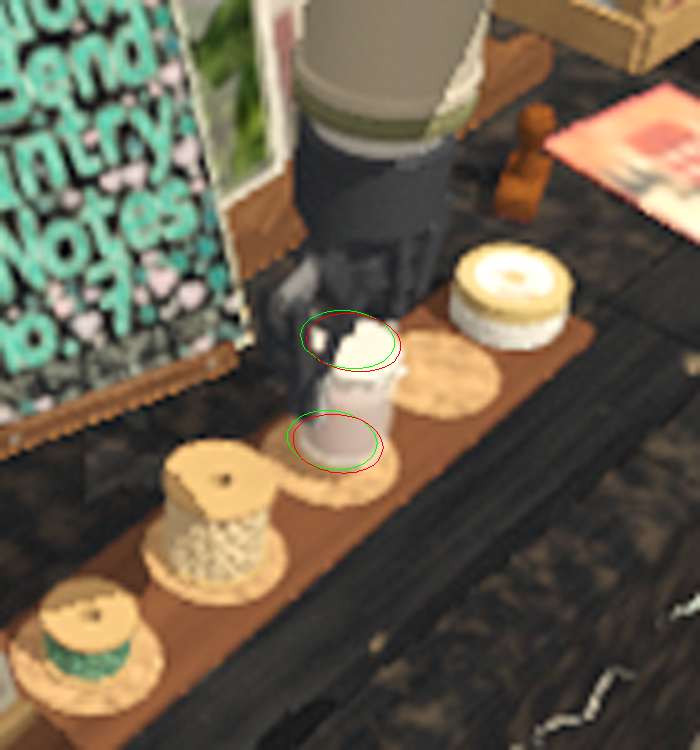

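```bash
python3 -m jog '[[4,0,0,0,0,0,40],[4,0,6,0,0,0,40],[4,0,10,0,0,0,40],[4,0,10,0,0,0,40],[4,0,10,0,0,0,40]]';python3 go.py .4795 -.1685 .0575 2
```

```text
t: 22.95
tcp_pos: [0.4785, -0.1693, 0.0589]
tool_rot: [1.0, 0.015, -0.0, -0.0]
contact_force: [0.8, -0.1, -1.1]
width: 0.561
t 22.95 pos [ 0.4785 -0.1693  0.0589] phi 1.7 w 0.561 F [ 0.8 -0.1 -1.1]
shift [ 1.  -0.8  1.4] rot [-0.001  0.001 -0.005] dist 2.0
```

```bash
python3 -m jog '[[1,-0.5,1,0,0,0,40],[1,-0.5,2,0,0,0,40],[1,-0.5,2,0,0,0,40]]';python3 go.py .4795 -.1685 .0575 2
```

```text
t: 23.25
tcp_pos: [0.48, -0.169, 0.0575]
tool_rot: [1.0, 0.015, 0.0, -0.0]
contact_force: [-0.3, 0.6, 1.4]
width: 0.562
t 23.25 pos [ 0.48   -0.169   0.0575] phi 1.71 w 0.562 F [-0.3  0.6  1.4]
shift [-0.5 -0.5 -0. ] rot [-0.    -0.    -0.005] dist 1.0
```

```bash
python3 -m jog '[[0,0,0,0,0,0,60],[0,0,0,0,0,0,85],[0,0,0,0,0,0,85],[0,0,0,0,0,0,85],[0,0,-20,0,0,0,85],[0,0,-60,0,0,0,85],[0,0,-110,0,0,0,85],[0,0,-150,0,0,0,85],[0,0,-160,0,0,0,85],[0,0,-160,0,0,0,85]]'; python3 go.py .4832 .2695 .23 103
python3 - <<'E'
from m import *
D={n:cam(n) for n in('scene','top')}
meas(D,'jar_mid',[.4747,-.1685],.014)
meas(D,'carton_mid',[.483,.2695,.23])
f=D['scene']['frame'][120:270,290:430];f=cv2.resize(f,None,fx=4,fy=4,interpolation=cv2.INTER_CUBIC)
cv2.imwrite('pics/p3c.png',f[:,:,::-1])
E
```

```text
t: 24.25
tcp_pos: [0.4812, -0.1696, 0.2198]
tool_rot: [1.0, 0.015, 0.002, 0.001]
contact_force: [-0.3, 0.1, 0.1]
width: 0.85
t 24.25 pos [ 0.4812 -0.1696  0.2198] phi 1.71 w 0.85 F [-0.3  0.1  0.1]
shift [  15.2 -438.9  -11. ] rot [ 5.000e-03 -1.000e-03 -1.768e+00] dist 439.0
jar_mid {'scene+top': ([0.4752, -0.1683], 0.52), 'scene': ([0.4751, -0.1684], 0.913), 'top': ([0.4662, -0.1332], 0.133)}
carton_mid {'scene+top': ([0.4825, 0.2704, 0.2107], 0.942), 'scene': ([0.4832, 0.271, 0.2252], 0.972), 'top': ([0.482, 0.268, 0.1999], 0.944)}
```

View pics/p3c.png

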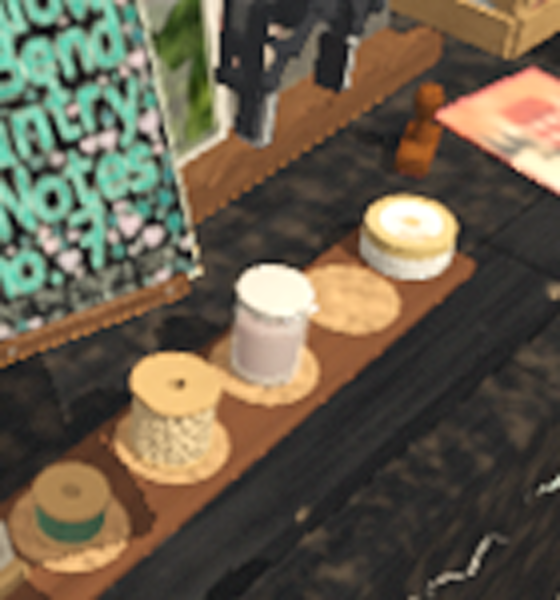

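The jar is upright and centred on disc c, measured at (0.475,-0.168). Now the carton.

```bash
python3 -m jog '[[15,-440,-45,0,0,-1.75,100],[15,-440,-45,0,0,-1.75,100],[15,-440,-45,0,0,-1.75,100],[15,-440,-45,0,0,-1.75,100],[15,-440,-45,0,0,-1.75,100],[15,-440,-45,0,0,-1.75,100],[15,-440,-45,0,0,-1.75,100],[15,-440,-45,0,0,-1.75,100],[15,-440,-45,0,0,-1.75,100],[15,-440,-45,0,0,-1.75,100]]'; python3 go.py .4827 .27 .23 102.3
```

```text
t: 25.55
tcp_pos: [0.4805, 0.276, 0.2615]
tool_rot: [0.718, 0.696, 0.0, -0.001]
contact_force: [-0.2, -0.0, -0.2]
width: 1.002
t 25.55 pos [0.4805 0.276  0.2615] phi 88.29 w 1.002 F [-0.2 -0.  -0.2]
shift [-6.   2.4 31.5] rot [-0.001 -0.002 -0.244] dist 32.0
```

```bash
python3 -m jog '[[-6,2.5,10,0,0,-0.24,70],[-6,2.5,30,0,0,-0.24,70],[-6,2.5,45,0,0,-0.24,70],[-6,2.5,45,0,0,-0.24,70],[-6,2.5,45,0,0,-0.24,70]]'; python3 go.py .4827 .27 .115 102.3
```

```text
t: 26.05
tcp_pos: [0.4836, 0.2649, 0.2167]
tool_rot: [0.634, 0.773, -0.001, -0.001]
contact_force: [0.2, -0.1, 0.1]
width: 0.698
t 26.05 pos [0.4836 0.2649 0.2167] phi 101.26 w 0.698 F [ 0.2 -0.1  0.1]
shift [  5.2   0.3 101.7] rot [-0.002 -0.    -0.018] dist 102.0
```

```bash
python3 -m jog '[[5,0,20,0,0,-0.01,70],[5,0,50,0,0,-0.01,70],[5,0,80,0,0,-0.01,70],[5,0,101,0,0,-0.01,70],[5,0,101,0,0,-0.01,70],[5,0,101,0,0,-0.01,70]]'; python3 go.py .4827 .27 .115 102.3
```

```text
t: 26.65
tcp_pos: [0.4835, 0.2702, 0.1175]
tool_rot: [0.63, 0.777, 0.0, 0.0]
contact_force: [0.9, 0.8, -0.0]
width: 0.699
t 26.65 pos [0.4835 0.2702 0.1175] phi 101.92 w 0.699 F [ 0.9  0.8 -0. ]
shift [-0.1 -0.8  2.5] rot [ 0.001 -0.001 -0.007] dist 3.0
```

```bash
python3 -m jog '[[0,-0.5,2,0,0,0,70],[0,-0.5,2,0,0,0,50],[0,-0.5,2,0,0,0,25],[0,-0.5,2,0,0,0,25],[0,-0.5,2,0,0,0,25],[0,-0.5,2,0,0,0,25],[0,-0.5,2,0,0,0,25]]' 30; python3 go.py .4827 .27 .115 102.3
```

```text
t: 27.35
tcp_pos: [0.4832, 0.2704, 0.1158]
tool_rot: [0.63, 0.777, 0.001, 0.0]
contact_force: [-0.8, -0.7, 6.3]
width: 0.395
t 27.35 pos [0.4832 0.2704 0.1158] phi 101.97 w 0.395 F [-0.8 -0.7  6.3]
shift [-0.2 -0.6  0.8] rot [ 0.002 -0.001 -0.006] dist 1.0
```

```bash
python3 -m jog '[[0,0,-20,0,0,0,25],[0,0,-50,0,0,0,25],[0,0,-90,0,0,0,25],[0,0,-130,0,0,0,25],[0,0,-130,0,0,0,25],[0,0,-130,0,0,0,25]]'; python3 go.py .4776 -.2685 .245 91.7
```

```text
t: 27.95
tcp_pos: [0.4832, 0.2703, 0.2457]
tool_rot: [0.63, 0.777, 0.001, 0.001]
contact_force: [-0.3, 0.4, -2.3]
width: 0.395
t 27.95 pos [0.4832 0.2703 0.2457] phi 101.97 w 0.395 F [-0.3  0.4 -2.3]
shift [-5.259e+02 -1.172e+02 -1.000e-01] rot [ 0.003 -0.001  0.179] dist 539.0
```

```bash
python3 -m jog '[[-526,-117,0,0.003,0,0.18,25],[-526,-117,0,0.003,0,0.18,25],[-526,-117,0,0.003,0,0.18,25],[-526,-117,0,0.003,0,0.18,25],[-526,-117,0,0.003,0,0.18,25],[-526,-117,0,0.003,0,0.18,25],[-526,-117,0,0.003,0,0.18,25],[-526,-117,0,0.003,0,0.18,25],[-526,-117,0,0.003,0,0.18,25],[-526,-117,0,0.003,0,0.18,25]]'; python3 go.py .4776 -.2685 .245 91.7
```

```text
t: 28.95
tcp_pos: [0.4761, -0.2315, 0.2419]
tool_rot: [0.697, 0.717, -0.001, -0.003]
contact_force: [1.2, 1.0, -0.2]
width: 0.393
t 28.95 pos [ 0.4761 -0.2315  0.2419] phi 91.65 w 0.393 F [ 1.2  1.  -0.2]
shift [-37.    0.4  -3.1] rot [-0.006 -0.002 -0.001] dist 37.0
```

```bash
python3 -m jog '[[-37,1,0,0,0,0,25],[-37,1,0,0,0,0,25],[-37,1,0,0,0,0,25],[-37,1,30,0,0,0,25],[-37,1,60,0,0,0,25],[-37,1,90,0,0,0,25],[-37,1,90,0,0,0,25],[-37,1,90,0,0,0,25]]'
python3 - <<'E'
from m import *
D={n:cam(n) for n in('scene',)}
z=state()['tcp_pos'][2]-.1158;print(z)
try: meas(D,'carton_mid',[.4776,-.2685,.03],z)
except Exception as e:print('none')
f=D['scene']['frame'][70:270,250:450].copy();f=cv2.resize(f,None,fx=3,fy=3,interpolation=cv2.INTER_CUBIC)
cv2.imwrite('pics/p4.png',f[:,:,::-1])
E
python3 go.py .4776 -.2685 .13 91.7
```

```text
t: 29.75
tcp_pos: [0.4789, -0.2655, 0.1537]
tool_rot: [0.696, 0.718, -0.001, -0.002]
contact_force: [-0.7, -0.9, 0.0]
width: 0.396
0.039471653167196405
carton_mid {'scene': ([0.4778, -0.26, 0.0739], 0.754)}
t 29.85 pos [ 0.4804 -0.267   0.1561] phi 91.71 w 0.396 F [-0.3  0.4 -0.7]
shift [-1.4 -2.8 26.2] rot [-0.001  0.001  0.   ] dist 26.0
```

View pics/p4.png

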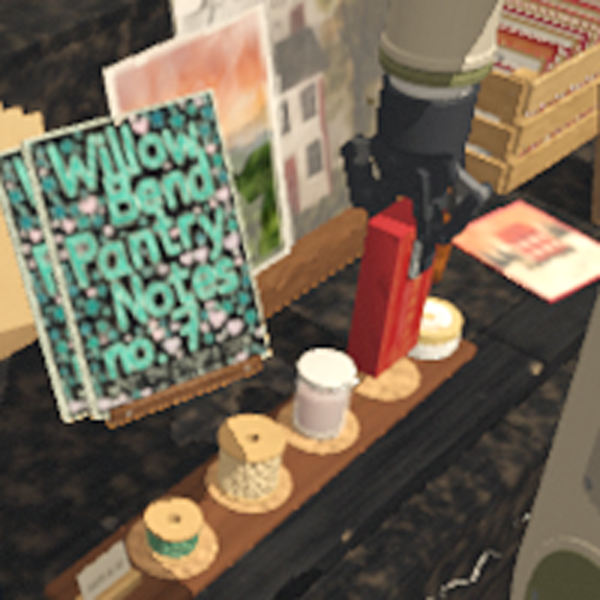

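```bash
python3 -m jog '[[-1.5,-2,0,0,0,0,25],[-1.5,-2,8,0,0,0,25],[-1.5,-2,16,0,0,0,25],[-1.5,-2,22,0,0,0,25],[-1.5,-2,23,0,0,0,25],[-1.5,-2,23,0,0,0,25]]';python3 go.py .4776 -.2685 .13 91.7
```

```text
t: 30.45
tcp_pos: [0.477, -0.2684, 0.1306]
tool_rot: [0.697, 0.717, -0.001, -0.002]
contact_force: [-0.7, 0.3, -0.8]
width: 0.394
t 30.45 pos [ 0.477  -0.2684  0.1306] phi 91.65 w 0.394 F [-0.7  0.3 -0.8]
shift [-0.1  0.6  0.6] rot [-0.004 -0.001 -0.001] dist 1.0
```

```bash
python3 -m jog '[[0,0.5,0,0,0,0,25],[0,0.5,1,0,0,0,25],[0,0.5,1.5,0,0,0,25],[0,0.5,1.5,0,0,0,25]]';python3 go.py .4776 -.2685 .13 91.7
```

```text
t: 30.85
tcp_pos: [0.4779, -0.2686, 0.1299]
tool_rot: [0.697, 0.717, -0.001, -0.001]
contact_force: [0.2, 0.6, -0.2]
width: 0.39
t 30.85 pos [ 0.4779 -0.2686  0.1299] phi 91.66 w 0.39 F [ 0.2  0.6 -0.2]
shift [ 0.1 -0.3 -0.1] rot [-0.003  0.    -0.001] dist 0.0
```

```bash
python3 -m jog '[[0,0,0.7,0.003,0,0,25],[0,0,0.7,0.003,0,0,25],[0,0,1.4,0.003,0,0,25],[0,0,1.4,0.003,0,0,25]]';python3 go.py .4776 -.2685 .13 91.7
```

```text
t: 31.25
tcp_pos: [0.4783, -0.2687, 0.1299]
tool_rot: [0.697, 0.717, -0.002, -0.002]
contact_force: [-3.0, 2.3, 9.6]
width: 0.4
t 31.25 pos [ 0.4783 -0.2687  0.1299] phi 91.67 w 0.4 F [-3.   2.3  9.6]
shift [ 0.3 -0.7 -0.1] rot [-0.005  0.001 -0.001] dist 1.0
```

Contact shows at 9.6 N. I'll ease off, open gently and lift clear.

```bash
python3 -m jog '[[0,0,-1,0,0,0,30],[0,0,-1,0,0,0,50],[0,0,-1,0,0,0,70],[0,0,-1,0,0,0,80],[0,0,-1,0,0,0,80],[0,0,-20,0,0,0,80],[0,0,-60,0,0,0,80],[0,0,-100,0,0,0,80],[0,0,-140,0,0,0,80],[0,0,-140,0,0,0,80]]'; python3 -m jog '[[-150,-30,-140,0,0,0,80],[-150,-30,-140,0,0,0,80],[-150,-30,-140,0,0,0,80],[-150,-30,-140,0,0,0,80],[-150,-30,-140,0,0,0,80],[-150,-30,-140,0,0,0,80],[-150,-30,-140,0,0,0,80]]'
python3 - <<'E'
from m import *
D={n:cam(n) for n in('scene','top')}
meas(D,'carton_mid',[.4776,-.2685,.03],.014);meas(D,'jar_mid',[.4747,-.1685],.014);meas(D,'large_spool_mid',[.4717,-.0685],.014);meas(D,'small_spool_mid',[.4688,.0315],.014);meas(D,'candle_mid',[.604,.369])
for n in D:cv2.imwrite(f'pics/end{n}.png',D[n]['frame'][:,:,::-1])
E
```

```text
t: 32.25
tcp_pos: [0.4812, -0.2702, 0.2757]
tool_rot: [0.697, 0.717, -0.001, 0.003]
contact_force: [-0.0, 0.7, 0.7]
width: 0.8
t: 32.95
tcp_pos: [0.4539, -0.4184, 0.4065]
tool_rot: [0.697, 0.717, -0.002, -0.003]
contact_force: [0.1, 0.0, -0.3]
width: 0.802
carton_mid {'scene+top': ([0.4771, -0.27, 0.0366], 0.937), 'scene': ([0.477, -0.2676, 0.0196], 0.946), 'top': ([0.4768, -0.2706, 0.032], 0.945)}
jar_mid {'scene+top': ([0.4746, -0.1688], 0.895), 'scene': ([0.4737, -0.1662], 0.894), 'top': ([0.4739, -0.1693], 0.904)}
large_spool_mid {'scene+top': ([0.4726, -0.0687], 0.908), 'scene': ([0.4732, -0.0661], 0.956), 'top': ([0.4714, -0.07], 0.94)}
small_spool_mid {'scene+top': ([0.4694, 0.0326], 0.487), 'scene': ([0.4691, 0.0321], 0.926), 'top': ([0.4634, 0.0485], 0.203)}
candle_mid {'scene+top': ([0.6017, 0.3699], 0.905), 'scene': ([0.6032, 0.3699], 0.931), 'top': ([0.6005, 0.3692], 0.884)}
```

View pics/endscene.png

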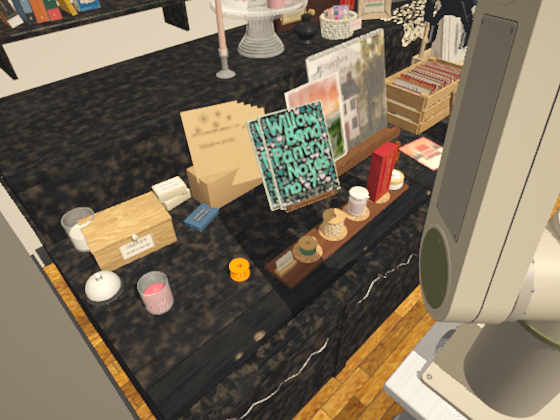

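View pics/endtop.png

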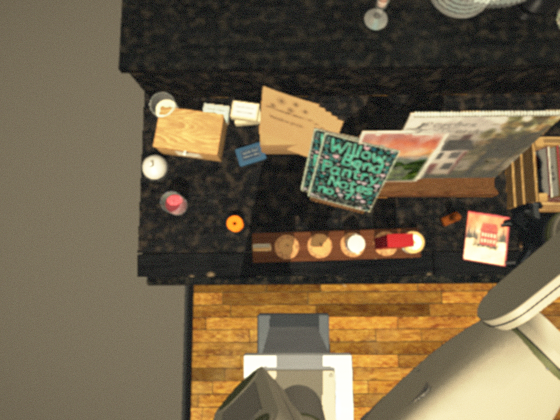

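All four goods stand upright on their discs: scene pixels (307,248), (333,225), (357,203) and (383,172). The candle at (155,292) and the orange spool at (240,269) haven't moved, and the arm is clear, so I'm handing in.

```bash
python3 -c "
from rig import workorder,state
print(workorder.hand_in(),state()['t'])"
```

```text
the job is handed in; nothing more can be done
the job is handed in; nothing more can be done
```

All four goods are on the board in order of height, and I handed the job in about 33 s into the 112 s limit. From the price block outward: green small spool on disc a, large spool on b, jar on c and red carton on d.

**Last checks:**
- **Placement:** all four look upright in the final pictures. They measure within about 2 mm of their disc centres.
- **Small spool:** only the scene camera gave a usable final fit. The top camera's outline of it was poor, so I went by the scene fit and the picture.
- **Candle:** it measures within 1 mm of where it started. The orange look-alike was not touched.
- **Robot:** the arm was clear of everything at hand-in. The highest wrist force I saw was about 10 N, when the carton touched down.

**One deviation:** closing on the jar pushed the tool up (about 6 N) and left the jar about 5 mm off in the grip. I corrected for that before setting it down.

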